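# Portion measures in size order on the draining shelf

## Task

The four washed steel portion measures stand upturned on the bench: line them up on the four red drip pads of the draining shelf in order of size, the smallest on the pad next to the yellow cutlery holder, then ever larger, to the largest on the pad next to the stack of bowls. Leave each one upturned as it is, flat and centred on its pad, knock none of them over, and leave the cutlery holder and the bowl stack where they are.

Things in the scene. Friction and masses are not known exactly. Their poses are not given: they have to be found in the camera images.
- measure_1: the smallest of four loose upturned stainless steel portion measures (plain cups, open side down): 50 mm tall, round wall 40 mm across at the top, widening evenly to 44 mm at the foot, rolled rim 47 mm across and 4 mm high at the bottom, closed base on top; about 60 g. Starts on the bench. Origin: on its axis, at the lower (rim) face it stands on; z up, yaw means nothing.
- measure_2: the second smallest of four loose upturned stainless steel portion measures (plain cups, open side down): 70 mm tall, round wall 48 mm across at the top, widening evenly to 52 mm at the foot, rolled rim 55 mm across and 4 mm high at the bottom, closed base on top; about 85 g. Starts on the bench. Origin: on its axis, at the lower (rim) face it stands on; z up, yaw means nothing.
- measure_3: the second largest of four loose upturned stainless steel portion measures (plain cups, open side down): 90 mm tall, round wall 56 mm across at the top, widening evenly to 60 mm at the foot, rolled rim 63 mm across and 4 mm high at the bottom, closed base on top; about 120 g. Starts on the bench. Origin: on its axis, at the lower (rim) face it stands on; z up, yaw means nothing.
- measure_4: the largest of four loose upturned stainless steel portion measures (plain cups, open side down): 110 mm tall, round wall 64 mm across at the top, widening evenly to 68 mm at the foot, rolled rim 71 mm across and 4 mm high at the bottom, closed base on top; about 165 g. Starts on the bench. Origin: on its axis, at the lower (rim) face it stands on; z up, yaw means nothing.
- pad_a: one of four alike red ribbed drip pads, 84 mm across, 4 mm thick, fixed on the steel shelf (700 x 140 mm, top 60 mm above the bench) in a straight row about 105 mm apart; the letters say nothing of their order. Cutlery holder and bowl stack stand at the two ends of the row. Origin: centre of its underside (upper face 4 mm higher, 64 mm above the bench); z up, y along the row, x across it.
- pad_b: one of four alike red ribbed drip pads, 84 mm across, 4 mm thick, fixed on the steel shelf (700 x 140 mm, top 60 mm above the bench) in a straight row about 105 mm apart; the letters say nothing of their order. Cutlery holder and bowl stack stand at the two ends of the row. Origin: centre of its underside (upper face 4 mm higher, 64 mm above the bench); z up, y along the row, x across it.
- pad_c: one of four alike red ribbed drip pads, 84 mm across, 4 mm thick, fixed on the steel shelf (700 x 140 mm, top 60 mm above the bench) in a straight row about 105 mm apart; the letters say nothing of their order. Cutlery holder and bowl stack stand at the two ends of the row. Origin: centre of its underside (upper face 4 mm higher, 64 mm above the bench); z up, y along the row, x across it.
- pad_d: one of four alike red ribbed drip pads, 84 mm across, 4 mm thick, fixed on the steel shelf (700 x 140 mm, top 60 mm above the bench) in a straight row about 105 mm apart; the letters say nothing of their order. Cutlery holder and bowl stack stand at the two ends of the row. Origin: centre of its underside (upper face 4 mm higher, 64 mm above the bench); z up, y along the row, x across it.
- cutlery_holder: yellow plastic open box, 85 x 85 mm and 115 mm tall, with steel spoon handles rising from it to 175 mm above its underside; loose, standing on the shelf at one end of the row (which end changes), its centre about 125 mm from the centre of the nearest pad: to be left alone. Origin: centre of its underside; z up.
- bowl_stack: stack of four upturned steel rice bowls, 117 mm across at the rims and 95 mm tall in all; loose, standing on the shelf at the other end of the row, its centre about 125 mm from the centre of the nearest pad: to be left alone. Origin: centre of its underside; z up.
Things that resemble listed ones, but are neither listed nor needed, are in the scene too. What is shaped like the measure_2 but blue or green is not meant.

How it is judged:
By the outcome, as a careful person would: the job done as asked, in the order asked, and still so for the second after the job is handed in, with the robot touching nothing.
It also fails if it takes over 112 s, if anything falls off the work surface, if the arm or the gripper's body presses on something with over 40 N, if the wrist force passes 120 N, or if a joint passes its speed limit or range.

## Robot

A 6-joint arm with a two-finger parallel gripper is mounted at the origin on the work surface. World frame = base frame: x ahead of the robot, y to its left, z up, the work surface at z = 0. Lengths are in mm, angles in rad, forces in N, time in s.
With the tool pointing down it reaches from about 225 to 875 mm from the base axis. Payload 3.4 kg.
Tool frame: the origin (TCP) lies on the centre line of the jaws, within the pads' length; the fingertips stand 25 mm ahead of it and the grasp point (between the pads) lies 6 mm ahead of it; z points along the fingers, y is the line along which they close (so a half turn about z gives the same grasp; the last joint's range is limited). The gripper opens to 85 mm and grips with 20 to 120 N. Pads are 22 mm wide; open, the fingers measure 114 mm over their backs; the gripper's body (76 mm by 85 mm) begins 54 mm behind the grasp point. The pads swing forward as they close: fully open they stand 13 mm farther back than shut.
Start: joints at [-1.257, 0.276, 1.505, -0, 1.361, -0.121], TCP at [242.21, -521.533, 234.228] pointing down, gripper open.
Joint ranges: [-2.89, 2.89], [-0.75, 2.08], [0.22, 2.7], [-1.18, 4.32], [0.11, 2.71], [-2.7, 2.7]. Speed limits (rad/s): [2.57, 2.57, 3.14, 3.14, 3.14, 3.14].

## Interface

Orientations are given as a unit quaternion [w, x, y, z].
In Python, from workcell import manip, eyes, order gives the robot as it stands.
- The arm moves only by the tool drive_tool, never from a script. Its argument "motion" is a list of rows, each an object of numbers: "dx", "dy", "dz": the shift along the world's x, y, z normalised to -1 to 1, where 1 is 0.3 m; "ax", "ay", "az": the turn, a rotation vector about the world's x, y, z normalised to -1 to 1, where 1 is 0.5 rad. A call has 1 to 20 rows; each row shifts and turns the commanded pose from where the row before left it; what a row does not reach is not made up. A row lasts 1/8 s, in which the tool goes at most 62.5 mm and 10.7 degrees, less where a joint would pass 70% of its speed; a pose out of reach is approached as far as the arm can. A call with a number of a shift or a turn outside -1 to 1 is refused whole. A call with a gripper value outside its range is refused whole. "hand" is the opening, from 0 (shut) to 1 (fully open), set as the call begins (left out, the last holds). The fingers move at their own pace and stop on an object; "force" is the grip in N (left out, the last holds). Time passes only in rows, so rows that do not move let the fingers close. It gives the time, the measured TCP pose, the force, the opening and the grip force at its end, in the units of the state.
- manip.get_state(): the state, without advancing time (a new reading comes with each control period).
- eyes.capture(name): name is "scene" or "top" or "wrist"; returns the picture (420x560x3 uint8, red, green, blue); there is no depth.
- eyes.get_calibration(name): a dict with "camera_matrix" (3x3 intrinsics, pixels), "R" (3x3) and "t" (3): a world point X has camera coordinates R X + t. Camera axes: x right, y down, z forward; pixel columns grow to the right and rows downward; lengths in mm; the calibration is good to about 2 mm. A picture is of the moment at which its call begins: read the wrist's pose just before it. get_calibration takes no time and is no camera call; for the wrist camera it gives the pose at the moment of the call.
- order.hand_in(): hands the job in; it is judged then, once.
The state is a dict: "t": time; "joint_positions": joint angles; "qvel": joint speeds; "tau": joint torques, N m; "position": TCP position; "eef_rot": TCP orientation; "contact_force": force on the tool from outside, world axes, zero at the start; "moment": the same for the moment, N m; "width": finger opening in mm; "gripper_force": force on a finger pad.
Only numpy, scipy, OpenCV 4.12 (cv2) and the standard library are available. Lean on these libraries where they do the work, as an engineer would, in place of code of your own. Each camera call takes 0.05 s, during which the arm holds its last target. There are 200 camera calls.

## Working session

There is one attempt and no reset: what is moved stays moved. The work goes in short steps, Python scripts to look and compute and a tool call to move; the robot and the scene stay as the last step left them, time stands still between calls to the robot, and variables do not carry over. Pictures are saved under pics/ and viewed, at most 14 in all, crops included, and the job is handed in when it is done.

Besides the shell and the picture viewer there is one more tool, called after "Call:" as a command line: name --argument value ..., lists and objects as JSON in quotes. drive_tool: Moves the arm, as the interface text tells. Its arguments: {"type":"object","properties":{"motion":{"type":"array"},"hand":{"type":"number"},"force":{"type":"number"}},"required":["motion"]}

```bash
mkdir -p pics; cat > h.py <<'E'
import numpy as np, cv2
from workcell import manip, eyes, order
def cap(n,f):
    im=eyes.capture(n); cv2.imwrite(f'pics/{f}.png',cv2.cvtColor(im,cv2.COLOR_RGB2BGR)); return im
def ray(n,uv,z,c=None):
    c=c or eyes.get_calibration(n); K=np.array(c['camera_matrix']);R=np.array(c['R']);t=np.array(c['t'])
    d=R.T@np.linalg.solve(K,[uv[0],uv[1],1.]); o=-R.T@t
    return o+d*(z-o[2])/d[2]
def proj(n,X,c=None):
    c=c or eyes.get_calibration(n); p=np.array(c['camera_matrix'])@(np.array(c['R'])@np.array(X,float)+np.array(c['t'])); return p[:2]/p[2]
E
python3 - <<'E'
from h import *
for n in('scene','top'):
    cap(n,n+'0'); c=eyes.get_calibration(n);R=np.array(c['R']);print(n,(-R.T@np.array(c['t'])).round(),R.round(2).tolist(),c['camera_matrix'])
s=manip.get_state();print(s['position'],s['eef_rot'],s['width'],s['t'])
E
```

```text
scene [1411.  -90.  954.] [[0.12, 0.99, -0.01], [0.7, -0.09, -0.71], [-0.71, 0.08, -0.7]] [[502.54148457   0.         282.22077878]
 [  0.         502.54148457 196.23834813]
 [  0.           0.           1.        ]]
top [424.  22. 878.] [[-0.02, -1.0, 0.02], [-0.99, 0.02, -0.1], [0.1, -0.02, -0.99]] [[414.34304485   0.         274.01906422]
 [  0.         414.34304485 210.6965632 ]
 [  0.           0.           1.        ]]
[ 242.07152613 -521.0500882   233.44721086] [-7.92823610e-04  9.76453640e-01  2.15725871e-01 -9.02062345e-05] 85.59694211687103 0.1
```

View pics/top0.png

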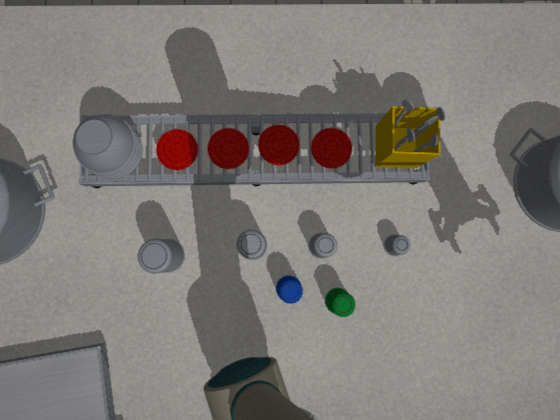

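View pics/scene0.png

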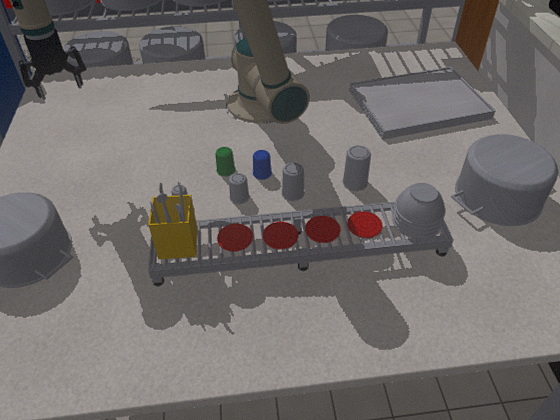

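```bash
python3 - <<'E'
from h import *
im=cv2.imread('pics/top0.png');hsv=cv2.cvtColor(im,cv2.COLOR_BGR2HSV)
m=(((hsv[...,0]<6)|(hsv[...,0]>174))&(hsv[...,1]>150)&(hsv[...,2]>60)).astype(np.uint8)
def blobs(m,z,n='top',a=150):
    cs,_=cv2.findContours(m,cv2.RETR_EXTERNAL,cv2.CHAIN_APPROX_NONE)
    for c in cs:
        if cv2.contourArea(c)>a:
            (u,v),ax,_=cv2.fitEllipse(cv2.convexHull(c)); print(n,(round(u,1),round(v,1)),np.round(ax,1),ray(n,(u,v),z).round(1))
blobs(m,64)
sc=cv2.imread('pics/scene0.png');h2=cv2.cvtColor(sc,cv2.COLOR_BGR2HSV)
blobs((((h2[...,0]<6)|(h2[...,0]>174))&(h2[...,1]>150)&(h2[...,2]>60)).astype(np.uint8),64,'scene')
t=np.vstack([np.hstack([cv2.resize(im[215:285,x:x+65],None,fx=6,fy=6,interpolation=cv2.INTER_CUBIC) for x in p]) for p in((128,220),(290,366))])
cv2.imwrite('pics/crop.png',cv2.resize(t,None,fx=.7,fy=.7)) # 4.2x
E
```

```text
top (176.7, 149.1) [40.5 41.4] [633.  197.3  64. ]
top (331.0, 147.7) [40.  40.4] [ 632. -112.   64.]
top (227.9, 148.1) [40.2 40.8] [633.8  95.3  64. ]
top (278.4, 144.4) [40.1 40.7] [640.   -6.1  64. ]
scene (234.5, 237.1) [26.4 34.9] [ 636.2 -112.3   64. ]
scene (280.1, 235.0) [26.6 34.7] [643.9  -6.1  64. ]
scene (322.2, 228.7) [26.1 34.4] [637.4  94.7  64. ]
scene (364.3, 224.1) [25.7 34.8] [636.3 196.7  64. ]
```

View pics/crop.png

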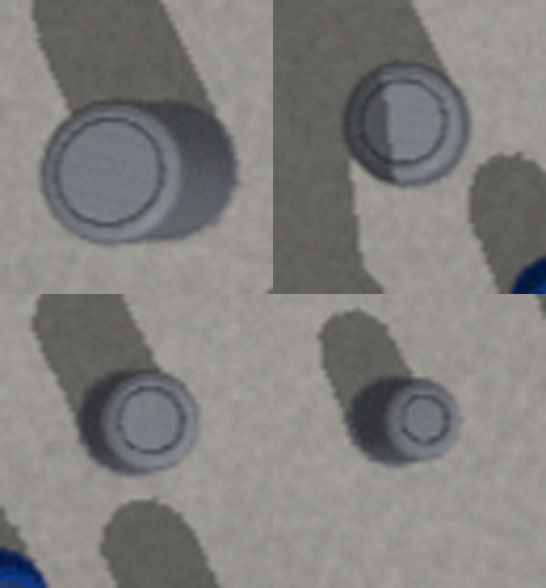

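```bash
python3 - <<'E'
from h import *
for uv,z in(((402.3,244.8),50),((326.1,244.8),70),((251.4,244.4),90),((154.2,255.9),110)): print(z,ray('top',uv,z).round(1))
c=eyes.get_calibration('wrist');s=manip.get_state();R=np.array(c['R']);print(-R.T@np.array(c['t'])-s['position'],R.round(2).tolist(),c['camera_matrix'])
E
```

```text
50 [ 435.1 -251.3   50. ]
70 [437.4 -95.2  70. ]
90 [440.3  49.6  90. ]
110 [421.9 227.2 110. ]
[ 75.55950205  34.85872453 139.59119698] [[0.42, -0.91, -0.0], [-0.86, -0.4, 0.33], [-0.3, -0.14, -0.95]] [[366.38569955   0.         278.18604482]
 [  0.         366.38569955 208.34936274]
 [  0.           0.           1.        ]]
```

Call:
drive_tool --motion '[{"dx": 0.092,"dy": 0.1287,"az": 0.3246},{"dx": 0.092,"dy": 0.1287,"az": 0.3246},{"dx": 0.092,"dy": 0.1287,"az": 0.3246},{"dx": 0.092,"dy": 0.1287,"az": 0.3246},{"dx": 0.092,"dy": 0.1287,"az": 0.3246},{"dx": 0.092,"dy": 0.1287,"az": 0.3246},{"dx": 0.092,"dy": 0.1287,"az": 0.3246},{},{}]' --hand 1 --force 30

```text
validation failed for argument at $.mo...
```

```bash
python3 - <<'E'
from h import *
s=manip.get_state();c=eyes.get_calibration('wrist');im=cap('wrist','w1');import json
json.dump({k:np.array(v).tolist() for k,v in c.items()},open('w1.json','w'))
print(s['position'],s['eef_rot'],s['t'],s['contact_force']); print(proj('wrist',[435,-251,50],c))
E
```

```text
[ 242.07152613 -521.0500882   233.44721086] [-7.92823610e-04  9.76453640e-01  2.15725871e-01 -9.02062345e-05] 0.1 [ 0.04713412 -0.64718197  0.12251179]
[  27.43024905 -251.03460023]
```

View pics/w1.png

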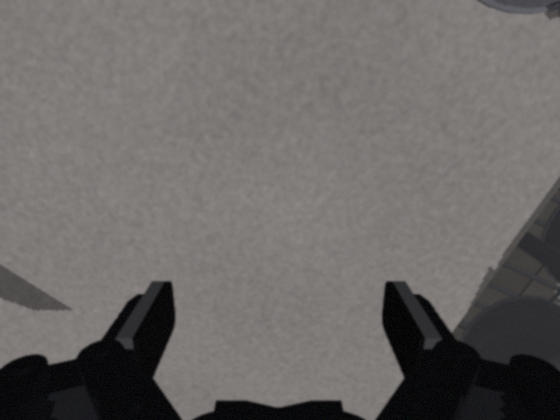

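The move was refused, since the arm hasn't moved. The picture shows bare bench between the fingers, tips near (165,285) and (395,285). I'll resend without empty rows.

Call:
drive_tool --motion '[{"dx": 0.092,"dy": 0.1287,"az": 0.3246},{"dx": 0.092,"dy": 0.1287,"az": 0.3246},{"dx": 0.092,"dy": 0.1287,"az": 0.3246},{"dx": 0.092,"dy": 0.1287,"az": 0.3246},{"dx": 0.092,"dy": 0.1287,"az": 0.3246},{"dx": 0.092,"dy": 0.1287,"az": 0.3246},{"dx": 0.092,"dy": 0.1287,"az": 0.3246},{"dx": 0},{"dx": 0}]' --hand 1 --force 30

```text
validation failed for argument at $.mo...
```

Call:
drive_tool --motion '[{"dx": 0.092,"dy": 0.1287,"dz": 0,"ax": 0,"ay": 0,"az": 0.3246}]' --hand 1 --force 30

```text
t: 0.28
position: [269.0, -484.7, 233.5]
eef_rot: [0.0, 0.956, 0.294, -0.0]
contact_force: [0.3, 0.2, 0.4]
width: 84.7
gripper_force: 0.0
```

Call:
drive_tool --motion '[{"dx": 0.092,"dy": 0.1287,"dz": 0,"ax": 0,"ay": 0,"az": 0.3246},{"dx": 0.092,"dy": 0.1287,"dz": 0,"ax": 0,"ay": 0,"az": 0.3246},{"dx": 0.092,"dy": 0.1287,"dz": 0,"ax": 0,"ay": 0,"az": 0.3246},{"dx": 0.092,"dy": 0.1287,"dz": 0,"ax": 0,"ay": 0,"az": 0.3246},{"dx": 0.092,"dy": 0.1287,"dz": 0,"ax": 0,"ay": 0,"az": 0.3246},{"dx": 0.092,"dy": 0.1287,"dz": 0,"ax": 0,"ay": 0,"az": 0.3246},{"dx": 0,"dy": 0,"dz": 0,"ax": 0,"ay": 0,"az": 0},{"dx": 0,"dy": 0,"dz": 0,"ax": 0,"ay": 0,"az": 0}]'

```text
t: 1.27
position: [435.1, -251.5, 234.0]
eef_rot: [-0.0, 0.707, 0.707, -0.0]
contact_force: [0.6, -0.4, 0.2]
width: 85.3
gripper_force: 0.0
```

```bash
cat >> h.py <<'E'
def look(f):
    import json
    s=manip.get_state();c=eyes.get_calibration('wrist');im=cap('wrist',f)
    json.dump({k:np.array(v).tolist() for k,v in c.items()},open(f+'.json','w'))
    print(s['position'].round(2),np.round(s['eef_rot'],4),round(s['t'],2),s['contact_force'].round(2)); return im,c
def circ(im,c,X,r,n='wrist'):
    "Hough circle near the projection of X (top disc), radius r mm -> world at X z"
    p=proj(n,X,c); q=proj(n,np.array(X)+[r,0,0],c); R=np.linalg.norm(q-p)
    h=cv2.HoughCircles(cv2.medianBlur(cv2.cvtColor(im,cv2.COLOR_RGB2GRAY),3),cv2.HOUGH_GRADIENT_ALT,1,10,param1=150,param2=.6,minRadius=int(R*.5),maxRadius=int(R*1.3))
    print('proj',p.round(1),'R',R.round(1))
    for u,v,k in ([] if h is None else h[0]):
        if np.hypot(u-p[0],v-p[1])<60: print((round(float(u),1),round(float(v),1),round(float(k),1)),ray(n,(u,v),X[2],c).round(1))
E
python3 - <<'E'
from h import *
im,c=look('w2'); circ(im,c,[435,-251,50],20)
E
```

```text
[ 435.12 -251.46  234.03] [-1.000e-04  7.071e-01  7.071e-01 -4.000e-04] 1.27 [ 0.6  -0.39  0.2 ]
proj [278.7 178.8] R 22.0
(278.0, 178.0, 16.9) [ 434.4 -250.3   50. ]
(308.0, 149.0, 21.3) [ 460.9 -223.9   50. ]
```

View pics/w2.png

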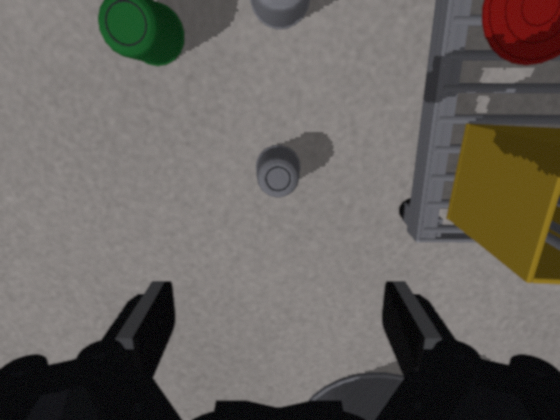

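The small measure's top is at (278,178), which casts to about (434.5,-250.5), so the tool is centred on it. I'm descending.

Call:
drive_tool --motion '[{"dx": -0.002,"dy": 0.003,"dz": -0.1617,"ax": 0,"ay": 0,"az": 0},{"dx": 0,"dy": 0,"dz": -0.1617,"ax": 0,"ay": 0,"az": 0},{"dx": 0,"dy": 0,"dz": -0.1617,"ax": 0,"ay": 0,"az": 0},{"dx": 0,"dy": 0,"dz": -0.1617,"ax": 0,"ay": 0,"az": 0},{"dx": 0,"dy": 0,"dz": 0,"ax": 0,"ay": 0,"az": 0}]'

```text
t: 1.95
position: [431.6, -249.6, 37.3]
eef_rot: [-0.004, 0.708, 0.706, -0.001]
contact_force: [-0.7, -0.1, 0.4]
width: 85.7
gripper_force: 0.0
```

Call:
drive_tool --motion '[{"dx": 0,"dy": 0,"dz": 0,"ax": 0,"ay": 0,"az": 0},{"dx": 0,"dy": 0,"dz": 0,"ax": 0,"ay": 0,"az": 0},{"dx": 0,"dy": 0,"dz": 0,"ax": 0,"ay": 0,"az": 0},{"dx": 0,"dy": 0,"dz": 0,"ax": 0,"ay": 0,"az": 0},{"dx": 0,"dy": 0,"dz": 0,"ax": 0,"ay": 0,"az": 0},{"dx": 0,"dy": 0,"dz": 0,"ax": 0,"ay": 0,"az": 0}]' --hand 0 --force 30

```text
t: 2.7
position: [435.9, -251.4, 42.4]
eef_rot: [0.002, 0.707, 0.707, 0.0]
contact_force: [-1.8, 0.1, 6.8]
width: 37.9
gripper_force: 29.4
```

Call:
drive_tool --motion '[{"dx": 0,"dy": 0,"dz": 0.08,"ax": 0,"ay": 0,"az": 0},{"dx": 0,"dy": 0,"dz": 0.15,"ax": 0,"ay": 0,"az": 0},{"dx": 0,"dy": 0,"dz": 0.15,"ax": 0,"ay": 0,"az": 0},{"dx": 0,"dy": 0,"dz": 0.15,"ax": 0,"ay": 0,"az": 0},{"dx": 0,"dy": 0.1538,"dz": 0,"ax": 0,"ay": 0,"az": 0},{"dx": 0,"dy": 0.1538,"dz": 0,"ax": 0,"ay": 0,"az": 0},{"dx": 0,"dy": 0.1538,"dz": 0,"ax": 0,"ay": 0,"az": 0},{"dx": 0.1663,"dy": 0,"dz": 0,"ax": 0,"ay": 0,"az": 0},{"dx": 0.1663,"dy": 0,"dz": 0,"ax": 0,"ay": 0,"az": 0},{"dx": 0.1663,"dy": 0,"dz": 0,"ax": 0,"ay": 0,"az": 0},{"dx": 0.1663,"dy": 0,"dz": 0,"ax": 0,"ay": 0,"az": 0},{"dx": 0,"dy": 0,"dz": 0,"ax": 0,"ay": 0,"az": 0},{"dx": 0,"dy": 0,"dz": 0,"ax": 0,"ay": 0,"az": 0},{"dx": 0,"dy": 0,"dz": 0,"ax": 0,"ay": 0,"az": 0}]'

```text
t: 4.45
position: [633.1, -111.8, 199.9]
eef_rot: [-0.0, 0.707, 0.707, -0.0]
contact_force: [-1.2, -0.1, 0.3]
width: 37.6
gripper_force: 30.3
```

```bash
python3 - <<'E'
from h import *
im,c=look('w3'); print(manip.get_state()['width'])
for X in([634,-112,64],[642,-6,64],[634,-112,200-36+16]): print(proj('wrist',X,c).round(1))
hsv=cv2.cvtColor(im,cv2.COLOR_RGB2HSV)
m=(((hsv[...,0]<6)|(hsv[...,0]>174))&(hsv[...,1]>150)&(hsv[...,2]>60)).astype(np.uint8)
cs,_=cv2.findContours(m,cv2.RETR_EXTERNAL,cv2.CHAIN_APPROX_NONE)
for k in cs:
    if cv2.contourArea(k)>500:
        (u,v),a,_=cv2.fitEllipse(cv2.convexHull(k));print(u,v,a,cv2.boundingRect(k),ray('wrist',(u,v),64,c).round(1))
E
```

```text
[ 633.09 -111.82  199.85] [-0.000e+00  7.071e-01  7.071e-01 -1.000e-04] 4.45 [-1.25 -0.12  0.3 ]
37.19810061744123
[280. 195.]
[291.8  48.1]
[281.3 264.5]
276.1863708496094 192.9367218017578 (99.49591827392578, 104.19908142089844) (225, 143, 104, 84) [ 631.  -110.3   64. ]
287.1253662109375 46.01185607910156 (119.05965423583984, 129.6004180908203) (228, 0, 119, 111) [638.7  -4.7  64. ]
```

View pics/w3.png

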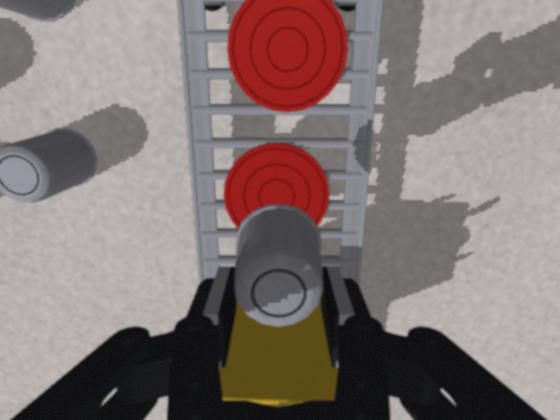

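The smallest measure is held upright, with its top at (279,292). Its pad centre is at (277,193), about 2 mm lower in x than commanded. I'll correct for that and lower.

Call:
drive_tool --motion '[{"dx": -0.006,"dy": 0.003,"dz": -0.12,"ax": 0,"ay": 0,"az": 0},{"dx": 0,"dy": 0,"dz": -0.12,"ax": 0,"ay": 0,"az": 0},{"dx": 0,"dy": 0,"dz": -0.05,"ax": 0,"ay": 0,"az": 0},{"dx": 0,"dy": 0,"dz": -0.015,"ax": 0,"ay": 0,"az": 0},{"dx": 0,"dy": 0,"dz": 0,"ax": 0,"ay": 0,"az": 0},{"dx": 0,"dy": 0,"dz": -0.01,"ax": 0,"ay": 0,"az": 0},{"dx": 0,"dy": 0,"dz": 0,"ax": 0,"ay": 0,"az": 0}]'

```text
t: 5.38
position: [633.8, -111.3, 106.5]
eef_rot: [0.002, 0.707, 0.707, 0.001]
contact_force: [0.3, 0.3, 4.3]
width: 37.7
gripper_force: 30.9
```

```bash
python3 - <<'E'
from h import *
for _ in range(4):
    s=manip.get_state(); print(s['position'].round(1),s['contact_force'].round(2)); eyes.capture('top')
E
```

```text
[ 633.8 -111.3  106.5] [0.27 0.27 4.31]
[ 633.8 -111.3  106.5] [-0.32  0.5   6.98]
[ 633.8 -111.3  106.5] [-0.66  0.16  5.44]
[ 633.8 -111.3  106.5] [-0.03  1.08  7.34]
```

Call:
drive_tool --motion '[{"dx": 0,"dy": 0,"dz": 0,"ax": 0,"ay": 0,"az": 0},{"dx": 0,"dy": 0,"dz": 0,"ax": 0,"ay": 0,"az": 0},{"dx": 0,"dy": 0,"dz": 0,"ax": 0,"ay": 0,"az": 0},{"dx": 0,"dy": 0,"dz": 0,"ax": 0,"ay": 0,"az": 0},{"dx": 0,"dy": 0,"dz": 0,"ax": 0,"ay": 0,"az": 0}]' --hand 1

```text
t: 6.2
position: [632.5, -111.0, 104.6]
eef_rot: [-0.0, 0.707, 0.707, -0.0]
contact_force: [-0.2, -0.6, -1.3]
width: 85.7
gripper_force: 0.0
```

Call:
drive_tool --motion '[{"dx": 0,"dy": 0,"dz": 0.1,"ax": 0,"ay": 0,"az": 0},{"dx": 0,"dy": 0,"dz": 0.16,"ax": 0,"ay": 0,"az": 0},{"dx": 0,"dy": 0,"dz": 0.16,"ax": 0,"ay": 0,"az": 0},{"dx": 0,"dy": 0,"dz": 0,"ax": 0,"ay": 0,"az": 0},{"dx": 0,"dy": 0,"dz": 0,"ax": 0,"ay": 0,"az": 0}]'

```text
t: 6.82
position: [632.1, -110.9, 230.2]
eef_rot: [-0.0, 0.707, 0.707, -0.0]
contact_force: [-0.9, 0.4, -0.0]
width: 85.5
gripper_force: 0.0
```

```bash
cat >> h.py <<'E'
def reds(im,c,n='wrist'):
    hsv=cv2.cvtColor(im,cv2.COLOR_RGB2HSV)
    m=(((hsv[...,0]<6)|(hsv[...,0]>174))&(hsv[...,1]>150)&(hsv[...,2]>60)).astype(np.uint8)
    for k in cv2.findContours(m,cv2.RETR_EXTERNAL,cv2.CHAIN_APPROX_NONE)[0]:
        if cv2.contourArea(k)>500:
            (u,v),a,_=cv2.fitEllipse(cv2.convexHull(k));print('red',round(u,1),round(v,1),np.round(a,1),cv2.boundingRect(k),ray(n,(u,v),64,c).round(1))
E
python3 - <<'E'
from h import *
im,c=look('w4'); reds(im,c); circ(im,c,[632,-112,114],20)
E
```

```text
[ 632.05 -110.91  230.15] [-4.000e-04  7.071e-01  7.071e-01 -2.000e-04] 6.83 [-0.93  0.44 -0.01]
red 277.6 184.6 [91.8 94.3] (231, 139, 94, 92) [ 630.9 -110.9   64. ]
red 287.7 51.4 [106.7 115.9] (235, 0, 107, 110) [638.7  -4.9  64. ]
proj [278.9 204.1] R 27.2
(280.0, 202.0, 20.2) [ 632.8 -110.4  114. ]
(251.0, 242.0, 28.0) [ 610.7 -142.5  114. ]
```

View pics/w4.png

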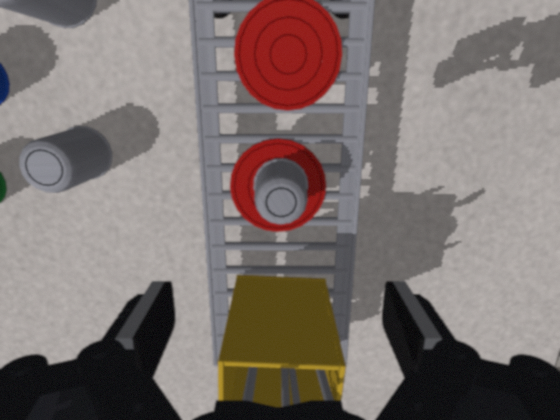

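The smallest measure stands upright at (280,202) on its pad, within 2 mm of centre. Next is measure 2.

Call:
drive_tool --motion '[{"dx": -0.1625,"dy": 0.0133,"dz": 0,"ax": 0,"ay": 0,"az": 0},{"dx": -0.1625,"dy": 0.0133,"dz": 0,"ax": 0,"ay": 0,"az": 0},{"dx": -0.1625,"dy": 0.0133,"dz": 0,"ax": 0,"ay": 0,"az": 0},{"dx": -0.1625,"dy": 0.0133,"dz": 0,"ax": 0,"ay": 0,"az": 0},{"dx": 0,"dy": 0,"dz": 0,"ax": 0,"ay": 0,"az": 0},{"dx": 0,"dy": 0,"dz": 0,"ax": 0,"ay": 0,"az": 0}]'

```text
t: 7.62
position: [437.8, -95.1, 230.0]
eef_rot: [-0.0, 0.707, 0.707, 0.0]
contact_force: [0.4, 0.4, -0.6]
width: 85.3
gripper_force: 0.0
```

```bash
python3 - <<'E'
from h import *
im,c=look('w5'); reds(im,c); circ(im,c,[437,-95,70],24); print('3');circ(im,c,[440,49.6,90],28)
E
```

```text
[437.76 -95.13 230.04] [-2.000e-04  7.072e-01  7.071e-01  0.000e+00] 7.62 [ 0.35  0.43 -0.6 ]
red 497.7 201.9 [ 83.2 101.2] (450, 157, 96, 90) [ 629.9 -110.8   64. ]
red 535.1 72.9 [ 97.7 123.6] (480, 16, 80, 114) [638.4  -4.6  64. ]
proj [277.9 186.4] R 28.3
(276.0, 185.0, 21.4) [435.4 -93.8  70. ]
(219.0, 176.0, 22.0) [387.6 -86.   70. ]
3
proj [282.3 -14.6] R 42.0
```

Call:
drive_tool --motion '[{"dx": -0.004,"dy": 0.004,"dz": -0.1454,"ax": 0,"ay": 0,"az": 0},{"dx": 0,"dy": 0,"dz": -0.1454,"ax": 0,"ay": 0,"az": 0},{"dx": 0,"dy": 0,"dz": -0.1454,"ax": 0,"ay": 0,"az": 0},{"dx": 0,"dy": 0,"dz": -0.1454,"ax": 0,"ay": 0,"az": 0},{"dx": 0,"dy": 0,"dz": 0,"ax": 0,"ay": 0,"az": 0},{"dx": 0,"dy": 0,"dz": 0,"ax": 0,"ay": 0,"az": 0}]'

```text
t: 8.43
position: [438.0, -94.4, 56.8]
eef_rot: [0.001, 0.707, 0.707, 0.0]
contact_force: [0.4, -0.0, -0.0]
width: 85.2
gripper_force: 0.0
```

Call:
drive_tool --motion '[{"dx": 0,"dy": 0,"dz": 0,"ax": 0,"ay": 0,"az": 0},{"dx": 0,"dy": 0,"dz": 0,"ax": 0,"ay": 0,"az": 0},{"dx": 0,"dy": 0,"dz": 0,"ax": 0,"ay": 0,"az": 0},{"dx": 0,"dy": 0,"dz": 0,"ax": 0,"ay": 0,"az": 0},{"dx": 0,"dy": 0,"dz": 0,"ax": 0,"ay": 0,"az": 0},{"dx": 0,"dy": 0,"dz": 0,"ax": 0,"ay": 0,"az": 0}]' --hand 0 --force 30

```text
t: 9.18
position: [437.2, -94.2, 57.6]
eef_rot: [0.001, 0.707, 0.707, 0.001]
contact_force: [-1.5, 0.0, 6.1]
width: 46.7
gripper_force: 30.0
```

Call:
drive_tool --motion '[{"dx": 0,"dy": 0,"dz": 0.08,"ax": 0,"ay": 0,"az": 0},{"dx": 0,"dy": 0,"dz": 0.15,"ax": 0,"ay": 0,"az": 0},{"dx": 0,"dy": 0,"dz": 0.15,"ax": 0,"ay": 0,"az": 0},{"dx": 0,"dy": 0,"dz": 0.153,"ax": 0,"ay": 0,"az": 0},{"dx": 0.1349,"dy": 0.0595,"dz": 0,"ax": 0,"ay": 0,"az": 0},{"dx": 0.1349,"dy": 0.0595,"dz": 0,"ax": 0,"ay": 0,"az": 0},{"dx": 0.1349,"dy": 0.0595,"dz": 0,"ax": 0,"ay": 0,"az": 0},{"dx": 0.1349,"dy": 0.0595,"dz": 0,"ax": 0,"ay": 0,"az": 0},{"dx": 0.1349,"dy": 0.0595,"dz": 0,"ax": 0,"ay": 0,"az": 0},{"dx": 0,"dy": 0,"dz": 0,"ax": 0,"ay": 0,"az": 0},{"dx": 0,"dy": 0,"dz": 0,"ax": 0,"ay": 0,"az": 0},{"dx": 0,"dy": 0,"dz": -0.12,"ax": 0,"ay": 0,"az": 0},{"dx": 0,"dy": 0,"dz": -0.12,"ax": 0,"ay": 0,"az": 0},{"dx": 0,"dy": 0,"dz": -0.06,"ax": 0,"ay": 0,"az": 0},{"dx": 0,"dy": 0,"dz": -0.012,"ax": 0,"ay": 0,"az": 0},{"dx": 0,"dy": 0,"dz": -0.008,"ax": 0,"ay": 0,"az": 0},{"dx": 0,"dy": 0,"dz": 0,"ax": 0,"ay": 0,"az": 0},{"dx": 0,"dy": 0,"dz": 0,"ax": 0,"ay": 0,"az": 0}]'

```text
t: 11.42
position: [639.1, -4.9, 121.7]
eef_rot: [0.001, 0.707, 0.707, 0.001]
contact_force: [-2.6, -0.8, 6.0]
width: 46.6
gripper_force: 32.1
```

Call:
drive_tool --motion '[{"dx": 0,"dy": 0,"dz": 0,"ax": 0,"ay": 0,"az": 0},{"dx": 0,"dy": 0,"dz": 0,"ax": 0,"ay": 0,"az": 0},{"dx": 0,"dy": 0,"dz": 0,"ax": 0,"ay": 0,"az": 0},{"dx": 0,"dy": 0,"dz": 0,"ax": 0,"ay": 0,"az": 0},{"dx": 0,"dy": 0,"dz": 0,"ax": 0,"ay": 0,"az": 0}]' --hand 1

```text
t: 12.05
position: [638.7, -4.6, 120.0]
eef_rot: [-0.0, 0.707, 0.707, -0.0]
contact_force: [-0.3, -0.0, -0.5]
width: 85.5
gripper_force: 0.0
```

Call:
drive_tool --motion '[{"dx": 0,"dy": 0,"dz": 0.1,"ax": 0,"ay": 0,"az": 0},{"dx": 0,"dy": 0,"dz": 0.15,"ax": 0,"ay": 0,"az": 0},{"dx": 0,"dy": 0,"dz": 0.15,"ax": 0,"ay": 0,"az": 0},{"dx": 0,"dy": 0,"dz": 0,"ax": 0,"ay": 0,"az": 0},{"dx": 0,"dy": 0,"dz": 0,"ax": 0,"ay": 0,"az": 0}]'

```text
t: 12.68
position: [638.3, -4.6, 239.6]
eef_rot: [-0.0, 0.707, 0.707, -0.0]
contact_force: [-0.3, -0.0, -0.2]
width: 85.2
gripper_force: 0.0
```

```bash
python3 - <<'E'
from h import *
im,c=look('w6'); reds(im,c); circ(im,c,[638,-5,134],24)
E
```

```text
[638.26  -4.58 239.56] [-3.000e-04  7.071e-01  7.072e-01 -3.000e-04] 12.68 [-0.3  -0.02 -0.16]
red 271.4 286.4 [73.6 82.8] (230, 250, 83, 68) [ 631.  -110.6   64. ]
red 279.4 182.1 [89.5 91.8] (234, 138, 92, 77) [638.7  -4.9  64. ]
red 272.2 59.0 [102.7 110.8] (221, 4, 103, 111) [632.8  96.5  64. ]
proj [278.7 207.8] R 33.9
(280.0, 207.0, 21.5) [638.9  -4.4 134. ]
(280.0, 207.0, 30.6) [638.9  -4.4 134. ]
(279.0, 180.0, 28.7) [638.2  15.3 134. ]
```

View pics/w6.png

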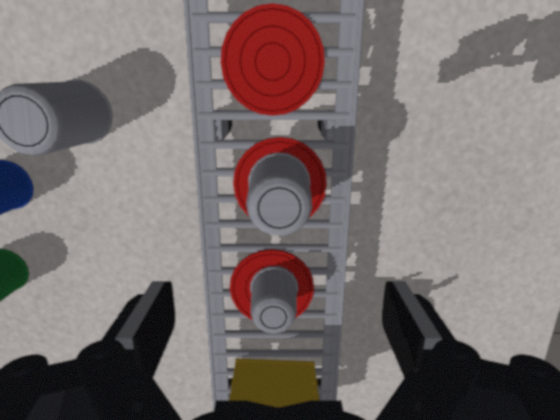

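Measure 2 stands upright at (280,207), centred on its pad to under 1 mm. Pad 3 is at (632.8,96.5). Next is measure 3.

Call:
drive_tool --motion '[{"dx": -0.166,"dy": 0.04625,"dz": 0,"ax": 0,"ay": 0,"az": 0},{"dx": -0.166,"dy": 0.04625,"dz": 0,"ax": 0,"ay": 0,"az": 0},{"dx": -0.166,"dy": 0.04625,"dz": 0,"ax": 0,"ay": 0,"az": 0},{"dx": -0.166,"dy": 0.04625,"dz": 0,"ax": 0,"ay": 0,"az": 0},{"dx": 0,"dy": 0,"dz": 0,"ax": 0,"ay": 0,"az": 0},{"dx": 0,"dy": 0,"dz": 0,"ax": 0,"ay": 0,"az": 0}]'

```text
t: 13.48
position: [439.8, 50.8, 239.5]
eef_rot: [0.0, 0.707, 0.707, -0.0]
contact_force: [0.4, -0.5, -0.4]
width: 85.3
gripper_force: 0.0
```

```bash
python3 - <<'E'
from h import *
im,c=look('w7'); circ(im,c,[439,50.8,90],28)
E
```

```text
[439.81  50.8  239.54] [ 1.000e-04  7.070e-01  7.072e-01 -1.000e-04] 13.47 [ 0.41 -0.52 -0.39]
proj [277.8 189.9] R 34.1
(280.0, 189.0, 23.3) [440.8  51.5  90. ]
(280.0, 189.0, 31.5) [440.8  51.5  90. ]
(280.0, 166.0, 29.8) [440.8  70.7  90. ]
```

Call:
drive_tool --motion '[{"dx": 0.005,"dy": 0.002,"dz": -0.14,"ax": 0,"ay": 0,"az": 0},{"dx": 0,"dy": 0,"dz": -0.14,"ax": 0,"ay": 0,"az": 0},{"dx": 0,"dy": 0,"dz": -0.14,"ax": 0,"ay": 0,"az": 0},{"dx": 0,"dy": 0,"dz": -0.14,"ax": 0,"ay": 0,"az": 0},{"dx": 0,"dy": 0,"dz": 0,"ax": 0,"ay": 0,"az": 0},{"dx": 0,"dy": 0,"dz": 0,"ax": 0,"ay": 0,"az": 0}]'

```text
t: 14.28
position: [442.8, 51.2, 72.8]
eef_rot: [0.001, 0.707, 0.707, 0.0]
contact_force: [0.3, -0.6, -0.5]
width: 85.2
gripper_force: 0.0
```

Call:
drive_tool --motion '[{"dx": 0,"dy": 0,"dz": 0,"ax": 0,"ay": 0,"az": 0},{"dx": 0,"dy": 0,"dz": 0,"ax": 0,"ay": 0,"az": 0},{"dx": 0,"dy": 0,"dz": 0,"ax": 0,"ay": 0,"az": 0},{"dx": 0,"dy": 0,"dz": 0,"ax": 0,"ay": 0,"az": 0},{"dx": 0,"dy": 0,"dz": 0,"ax": 0,"ay": 0,"az": 0},{"dx": 0,"dy": 0,"dz": 0,"ax": 0,"ay": 0,"az": 0}]' --hand 0 --force 30

```text
t: 15.02
position: [442.0, 51.5, 73.8]
eef_rot: [0.001, 0.707, 0.707, 0.001]
contact_force: [-0.8, -0.1, 5.3]
width: 54.6
gripper_force: 30.6
```

Call:
drive_tool --motion '[{"dx": 0,"dy": 0,"dz": 0.08,"ax": 0,"ay": 0,"az": 0},{"dx": 0,"dy": 0,"dz": 0.15,"ax": 0,"ay": 0,"az": 0},{"dx": 0,"dy": 0,"dz": 0.15,"ax": 0,"ay": 0,"az": 0},{"dx": 0,"dy": 0,"dz": 0.153,"ax": 0,"ay": 0,"az": 0},{"dx": 0.128,"dy": 0.0301,"dz": 0,"ax": 0,"ay": 0,"az": 0},{"dx": 0.128,"dy": 0.0301,"dz": 0,"ax": 0,"ay": 0,"az": 0},{"dx": 0.128,"dy": 0.0301,"dz": 0,"ax": 0,"ay": 0,"az": 0},{"dx": 0.128,"dy": 0.0301,"dz": 0,"ax": 0,"ay": 0,"az": 0},{"dx": 0.128,"dy": 0.0301,"dz": 0,"ax": 0,"ay": 0,"az": 0},{"dx": 0,"dy": 0,"dz": 0,"ax": 0,"ay": 0,"az": 0},{"dx": 0,"dy": 0,"dz": 0,"ax": 0,"ay": 0,"az": 0},{"dx": 0,"dy": 0,"dz": -0.12,"ax": 0,"ay": 0,"az": 0},{"dx": 0,"dy": 0,"dz": -0.12,"ax": 0,"ay": 0,"az": 0},{"dx": 0,"dy": 0,"dz": -0.06,"ax": 0,"ay": 0,"az": 0},{"dx": 0,"dy": 0,"dz": -0.012,"ax": 0,"ay": 0,"az": 0},{"dx": 0,"dy": 0,"dz": -0.008,"ax": 0,"ay": 0,"az": 0},{"dx": 0,"dy": 0,"dz": 0,"ax": 0,"ay": 0,"az": 0},{"dx": 0,"dy": 0,"dz": 0,"ax": 0,"ay": 0,"az": 0}]'

```text
t: 17.27
position: [633.0, 96.6, 137.9]
eef_rot: [0.001, 0.707, 0.707, 0.001]
contact_force: [-3.5, 0.4, 6.6]
width: 54.4
gripper_force: 33.6
```

Call:
drive_tool --motion '[{"dx": 0,"dy": 0,"dz": 0,"ax": 0,"ay": 0,"az": 0},{"dx": 0,"dy": 0,"dz": 0,"ax": 0,"ay": 0,"az": 0},{"dx": 0,"dy": 0,"dz": 0,"ax": 0,"ay": 0,"az": 0},{"dx": 0,"dy": 0,"dz": 0,"ax": 0,"ay": 0,"az": 0},{"dx": 0,"dy": 0,"dz": 0,"ax": 0,"ay": 0,"az": 0}]' --hand 1

```text
t: 17.9
position: [633.1, 96.6, 135.9]
eef_rot: [0.0, 0.707, 0.707, -0.0]
contact_force: [-0.5, 0.3, 0.4]
width: 85.1
gripper_force: 0.0
```

Call:
drive_tool --motion '[{"dx": 0,"dy": 0,"dz": 0.1,"ax": 0,"ay": 0,"az": 0},{"dx": 0,"dy": 0,"dz": 0.15,"ax": 0,"ay": 0,"az": 0},{"dx": 0,"dy": 0,"dz": 0.15,"ax": 0,"ay": 0,"az": 0},{"dx": 0,"dy": 0,"dz": 0,"ax": 0,"ay": 0,"az": 0},{"dx": 0,"dy": 0,"dz": 0,"ax": 0,"ay": 0,"az": 0}]'

```text
t: 18.52
position: [632.6, 96.6, 255.4]
eef_rot: [-0.0, 0.707, 0.707, -0.0]
contact_force: [-0.2, -0.8, -0.1]
width: 85.2
gripper_force: 0.0
```

```bash
python3 - <<'E'
from h import *
im,c=look('w8'); reds(im,c); circ(im,c,[632,96,154],28)
E
```

```text
[632.58  96.58 255.43] [-3.000e-04  7.071e-01  7.071e-01 -3.000e-04] 18.52 [-0.23 -0.8  -0.1 ]
red 277.3 358.3 [60.1 73.4] (241, 330, 74, 54) [ 631.  -110.4   64. ]
red 284.8 274.0 [71.8 80.2] (245, 240, 80, 60) [638.7  -4.6  64. ]
red 279.0 177.2 [85.5 87.6] (236, 135, 87, 66) [632.7  96.7  64. ]
red 278.1 59.0 [ 97.5 105.7] (230, 6, 98, 106) [631.9 198.5  64. ]
proj [278.2 210. ] R 40.2
(276.0, 210.0, 27.4) [630.4  96.  154. ]
(276.0, 210.0, 37.4) [630.4  96.  154. ]
(278.0, 176.0, 43.7) [631.8 120.3 154. ]
(278.0, 176.0, 32.6) [631.8 120.3 154. ]
(236.0, 238.0, 25.3) [601.8  74.7 154. ]
(328.0, 239.0, 27.0) [667.7  74.  154. ]
```

View pics/w8.png

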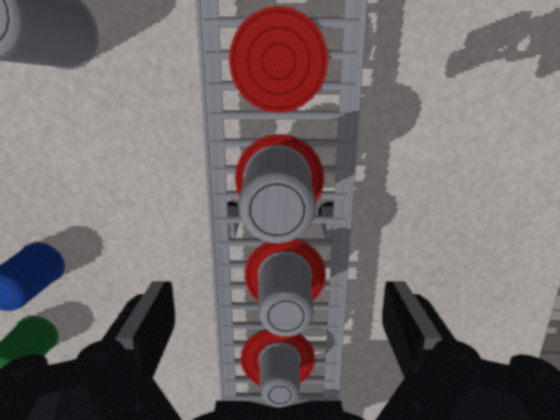

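Measure 3 stands upright at (276,210), about 2 mm off centre. Pad 4 is at (631.9,198.5). Next is measure 4.

Call:
drive_tool --motion '[{"dx": -0.141,"dy": 0.0879,"dz": 0,"ax": 0,"ay": 0,"az": 0},{"dx": -0.141,"dy": 0.0879,"dz": 0,"ax": 0,"ay": 0,"az": 0},{"dx": -0.141,"dy": 0.0879,"dz": 0,"ax": 0,"ay": 0,"az": 0},{"dx": -0.141,"dy": 0.0879,"dz": 0,"ax": 0,"ay": 0,"az": 0},{"dx": -0.141,"dy": 0.0879,"dz": 0,"ax": 0,"ay": 0,"az": 0},{"dx": 0,"dy": 0,"dz": 0,"ax": 0,"ay": 0,"az": 0},{"dx": 0,"dy": 0,"dz": 0,"ax": 0,"ay": 0,"az": 0}]'

```text
t: 19.45
position: [421.5, 228.3, 255.1]
eef_rot: [0.0, 0.707, 0.707, -0.001]
contact_force: [-0.2, 0.4, 0.2]
width: 85.6
gripper_force: 0.0
```

```bash
python3 - <<'E'
from h import *
im,c=look('w9'); circ(im,c,[421,228.3,110],32)
E
```

```text
[421.48 228.26 255.15] [ 1.000e-04  7.068e-01  7.074e-01 -6.000e-04] 19.45 [-0.21  0.44  0.18]
proj [278.4 191.2] R 39.6
(277.0, 190.0, 35.8) [419.9 229.3 110. ]
(277.0, 190.0, 27.8) [419.9 229.3 110. ]
(276.0, 162.0, 31.4) [419.1 252.3 110. ]
```

Call:
drive_tool --motion '[{"dx": -0.004,"dy": 0.003,"dz": -0.1366,"ax": 0,"ay": 0,"az": 0},{"dx": 0,"dy": 0,"dz": -0.1366,"ax": 0,"ay": 0,"az": 0},{"dx": 0,"dy": 0,"dz": -0.1366,"ax": 0,"ay": 0,"az": 0},{"dx": 0,"dy": 0,"dz": -0.1366,"ax": 0,"ay": 0,"az": 0},{"dx": 0,"dy": 0,"dz": 0,"ax": 0,"ay": 0,"az": 0},{"dx": 0,"dy": 0,"dz": 0,"ax": 0,"ay": 0,"az": 0}]'

```text
t: 20.25
position: [421.9, 229.3, 92.9]
eef_rot: [0.0, 0.707, 0.707, 0.001]
contact_force: [0.9, -0.9, 1.1]
width: 85.2
gripper_force: 0.0
```

Call:
drive_tool --motion '[{"dx": 0,"dy": 0,"dz": 0,"ax": 0,"ay": 0,"az": 0},{"dx": 0,"dy": 0,"dz": 0,"ax": 0,"ay": 0,"az": 0},{"dx": 0,"dy": 0,"dz": 0,"ax": 0,"ay": 0,"az": 0},{"dx": 0,"dy": 0,"dz": 0,"ax": 0,"ay": 0,"az": 0},{"dx": 0,"dy": 0,"dz": 0,"ax": 0,"ay": 0,"az": 0},{"dx": 0,"dy": 0,"dz": 0,"ax": 0,"ay": 0,"az": 0}]' --hand 0 --force 30

```text
t: 21.0
position: [421.6, 229.8, 94.1]
eef_rot: [0.001, 0.707, 0.707, 0.002]
contact_force: [-1.6, -0.7, 5.4]
width: 62.3
gripper_force: 31.7
```

Call:
drive_tool --motion '[{"dx": 0,"dy": 0,"dz": 0.08,"ax": 0,"ay": 0,"az": 0},{"dx": 0,"dy": 0,"dz": 0.15,"ax": 0,"ay": 0,"az": 0},{"dx": 0,"dy": 0,"dz": 0.15,"ax": 0,"ay": 0,"az": 0},{"dx": 0,"dy": 0,"dz": 0.153,"ax": 0,"ay": 0,"az": 0},{"dx": 0.1414,"dy": -0.0205,"dz": 0,"ax": 0,"ay": 0,"az": 0},{"dx": 0.1414,"dy": -0.0205,"dz": 0,"ax": 0,"ay": 0,"az": 0},{"dx": 0.1414,"dy": -0.0205,"dz": 0,"ax": 0,"ay": 0,"az": 0},{"dx": 0.1414,"dy": -0.0205,"dz": 0,"ax": 0,"ay": 0,"az": 0},{"dx": 0.1414,"dy": -0.0205,"dz": 0,"ax": 0,"ay": 0,"az": 0},{"dx": 0,"dy": 0,"dz": 0,"ax": 0,"ay": 0,"az": 0},{"dx": 0,"dy": 0,"dz": 0,"ax": 0,"ay": 0,"az": 0},{"dx": 0,"dy": 0,"dz": -0.12,"ax": 0,"ay": 0,"az": 0},{"dx": 0,"dy": 0,"dz": -0.12,"ax": 0,"ay": 0,"az": 0},{"dx": 0,"dy": 0,"dz": -0.06,"ax": 0,"ay": 0,"az": 0},{"dx": 0,"dy": 0,"dz": -0.012,"ax": 0,"ay": 0,"az": 0},{"dx": 0,"dy": 0,"dz": -0.008,"ax": 0,"ay": 0,"az": 0},{"dx": 0,"dy": 0,"dz": 0,"ax": 0,"ay": 0,"az": 0},{"dx": 0,"dy": 0,"dz": 0,"ax": 0,"ay": 0,"az": 0}]'

```text
t: 23.25
position: [631.9, 199.1, 158.4]
eef_rot: [0.0, 0.707, 0.707, 0.001]
contact_force: [-3.4, -0.0, 5.9]
width: 61.8
gripper_force: 34.6
```

Call:
drive_tool --motion '[{"dx": 0,"dy": 0,"dz": 0,"ax": 0,"ay": 0,"az": 0},{"dx": 0,"dy": 0,"dz": 0,"ax": 0,"ay": 0,"az": 0},{"dx": 0,"dy": 0,"dz": 0,"ax": 0,"ay": 0,"az": 0},{"dx": 0,"dy": 0,"dz": 0,"ax": 0,"ay": 0,"az": 0},{"dx": 0,"dy": 0,"dz": 0,"ax": 0,"ay": 0,"az": 0}]' --hand 1

```text
t: 23.88
position: [632.5, 198.6, 155.8]
eef_rot: [0.0, 0.707, 0.707, -0.0]
contact_force: [-0.7, -0.1, -1.5]
width: 85.5
gripper_force: 0.0
```

Call:
drive_tool --motion '[{"dx": 0,"dy": 0,"dz": 0.1,"ax": 0,"ay": 0,"az": 0},{"dx": 0,"dy": 0,"dz": 0.15,"ax": 0,"ay": 0,"az": 0},{"dx": 0,"dy": 0,"dz": 0.15,"ax": 0,"ay": 0,"az": 0},{"dx": -0.15,"dy": 0,"dz": 0,"ax": 0,"ay": 0,"az": 0},{"dx": -0.15,"dy": 0,"dz": 0,"ax": 0,"ay": 0,"az": 0},{"dx": -0.15,"dy": 0,"dz": 0,"ax": 0,"ay": 0,"az": 0},{"dx": -0.15,"dy": 0,"dz": 0,"ax": 0,"ay": 0,"az": 0},{"dx": -0.15,"dy": 0,"dz": 0,"ax": 0,"ay": 0,"az": 0},{"dx": 0,"dy": 0,"dz": 0,"ax": 0,"ay": 0,"az": 0},{"dx": 0,"dy": 0,"dz": 0,"ax": 0,"ay": 0,"az": 0}]'

```text
t: 25.12
position: [408.1, 198.8, 276.4]
eef_rot: [0.001, 0.707, 0.707, 0.001]
contact_force: [-0.0, 0.8, -0.6]
width: 85.4
gripper_force: 0.0
```

```bash
python3 - <<'E'
from h import *
im=cap('top','t9');cv2.imwrite('pics/t9c.png',cv2.resize(cv2.cvtColor(im,cv2.COLOR_RGB2BGR)[90:200,60:460],None,fx=2,fy=2,interpolation=cv2.INTER_CUBIC))
cap('scene','s9')
c=eyes.get_calibration('top')
for X,r in(([633,-112,114],20),([640,-6,134],24),([633,95,154],28),([633,197,174],32)): circ(im,c,X,r,'top')
E
```

```text
proj [335.2 140.5] R 10.3
(279.0, 135.0, 9.5) [645.   -5.9 114. ]
(334.0, 141.0, 8.7) [ 632.1 -109.8  114. ]
(357.0, 165.0, 7.1) [ 585.4 -151.7  114. ]
proj [279.5 134.6] R 12.7
(223.0, 137.0, 12.1) [636.7  97.7 134. ]
(279.0, 135.0, 10.2) [639.2  -5.1 134. ]
(334.0, 141.0, 11.3) [ 626.7 -106.3  134. ]
proj [223.4 135.9] R 15.3
(223.0, 137.0, 12.7) [631.   95.7 154. ]
(164.0, 134.0, 14.6) [637.8 200.5 154. ]
(280.0, 135.0, 10.7) [633.4  -6.2 154. ]
(178.0, 152.0, 16.7) [604.8 175.5 154. ]
(229.0, 150.0, 15.5) [607.2  85.1 154. ]
(204.0, 101.0, 12.6) [697.8 129.4 154. ]
proj [163.2 133.4] R 17.9
(164.0, 134.0, 15.5) [631.9 195.6 174. ]
(223.0, 137.0, 12.8) [625.3  93.6 174. ]
(177.0, 149.0, 19.0) [605.1 173.  174. ]
(154.0, 95.0, 16.3) [702.  213.6 174. ]
(204.0, 101.0, 12.6) [690.2 126.5 174. ]
```

View pics/t9c.png

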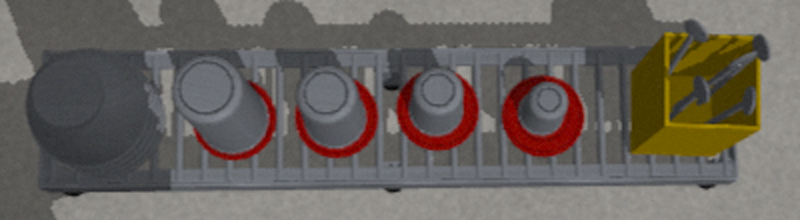

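View pics/s9.png

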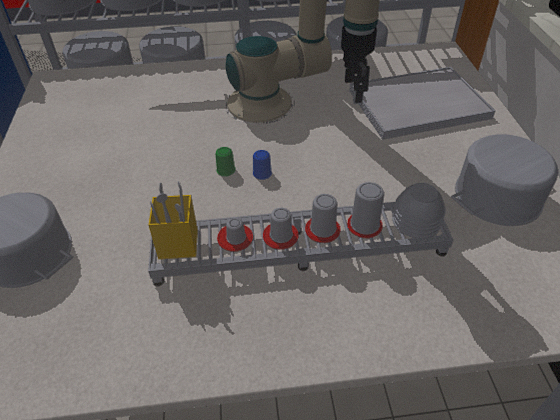

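All four measures stand upright in size order, each within about 3 mm of its pad centre. The holder and bowls have not moved, and the arm is clear.

```bash
python3 -c "
from workcell import order; print(order.hand_in())"
```

```text
the job is handed in; nothing more can be done
None
```

The job is handed in: all four measures stand upturned on the red pads, smallest by the cutlery holder to largest by the bowl stack, each within about 3 mm of centre, with the holder and bowls unmoved; it took about 25 s of the 112 s limit.

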